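# Fetch a sample jar from under the desk stand with a reacher

## Robot

A 6-joint arm with a two-finger parallel gripper is mounted at the origin on the work surface. World frame = base frame: x ahead of the robot, y to its left, z up, the work surface at z = 0. Lengths are in m, angles in rad, forces in N, time in s.
With the tool pointing down it reaches from about 0.25 to 0.8 m from the base axis. Payload 3.9 kg.
Tool frame: the origin (TCP) lies at the very end of the fingers, on their centre line; the grasp point (between the pads) lies 19 mm behind it (grip_point_offset is the z of the grasp point in the tool frame, in m); z points along the fingers, y is the direction in which the jaws open and shut (so a half turn about z gives the same grasp; the last joint's range is limited). The gripper opens to 85 mm and grips with 20 to 120 N. Pads are 22 mm wide; open, the fingers measure 114 mm over their backs; the gripper's body (76 mm by 85 mm) begins 54 mm behind the grasp point. The pads swing forward as they close: fully open they stand 13 mm farther back than shut.
Start: joints at [-1.106, 0.26, -0.138, 1.173, 0, 1.571], TCP at [0.235, -0.469, 0.231] pointing down, gripper open.
Joint ranges: [-2.78, 2.78], [-0.83, 1.72], [-1.28, 1.37], [-1.9, 2.12], [-1.57, 1.48], [-3.14, 3.14]. Speed limits (rad/s): [2.57, 2.57, 3.14, 3.14, 3.14, 3.14].

## Interface

Orientations are given as a unit quaternion [x, y, z, w].
In Python, from rig import get_state, read_camera, finish_job, grip_point_offset gives the robot as it stands.
- The arm moves only by the tool move_arm, never from a script. Its arguments are lists of equal length, an entry for each row: "xyz": the shift along the tool's x, y, z in m, a list of three; "delta_rot": the turn, a rotation vector about the tool's x, y, z in degrees, a list of three. In form: {"xyz": [[dx, dy, dz], ...], "delta_rot": [[ax, ay, az], ...]}. A call has 1 to 12 rows; each row is the pose to reach, as a shift and turn from the pose commanded when the call began, along the tool's axes at that moment; what a row does not reach only later rows make up. A row lasts 1/10 s, in which the tool goes at most 50 mm and 8.59 degrees, less where a joint would pass 70% of its speed; a pose out of reach is approached as far as the arm can. A call with a gripper value outside its range is refused whole. "claw" is the opening, from 0 (shut) to 1 (fully open), set as the call begins (left out, the last holds). The fingers move at their own pace and stop on an object; the grip force is fixed at half the most. Time passes only in rows, so rows that repeat a pose let the fingers close. It gives the time, the measured TCP pose, the force and the opening at its end, in the units of the state.
- get_state(): the state, without advancing time (a new reading comes with each control period).
- read_camera(name): name is "side" or "top" or "wrist"; returns a dict with "img" (384x512x3 uint8, blue, green, red), "mtx" (3x3 intrinsics, pixels), "view" (4x4, takes a point from world to camera coordinates); the wrist camera has in their place "tool_from_camera" (4x4, takes a point from camera to tool coordinates, whose origin is the TCP and whose axes are the flange's). Camera axes: x right, y down, z forward; pixel columns grow to the right and rows downward; lengths in m; the calibration is good to about 2 mm. A picture is of the moment at which its call begins: read the wrist's pose just before it. There is no depth.
- finish_job(): hands the job in, once; it reports no verdict.
The state is a dict: "time_s": time; "qpos": joint angles; "joint_vel": joint speeds; "effort": joint torques, N m; "tcp_pos": TCP position; "tcp_rot": TCP orientation; "wrist_force": force on the tool from outside, world axes, zero at the start; "ft_torque": the same for the moment, N m; "width": opening from 0.0 (shut) to 1.0 (fully open).
Only numpy, scipy, OpenCV 4.12 (cv2) and the standard library are available. Lean on these libraries where they do the work, as an engineer would, in place of code of your own. Each camera call takes 0.05 s, during which the arm holds its last target.

## Task

The sample jar with the blue cap stands out of reach under the clear desk stand: take the reacher that lies on the desk, bring its open jaws round that jar, squeeze the trigger so that they close on it under the stand, and draw it, held in the jaws and upright, out of the open front until it stands at least 5 cm clear of the stand. Then let go of the trigger so that the jaws open and free the jar, and leave the reacher lying flat on the desk. Do not tip the jar, and leave the white-capped jar, the mouse, the bottle and the stapler where they are.

Things in the scene. Friction and masses are not known exactly. Their poses are not given: they have to be found in the camera images.
- stand: Fixed desk stand (monitor riser), 330 mm wide, 240 deep: clear 10 mm top plate (upper face 85 mm above the desk), 10 mm white side and back walls, front open; black drive box and notebooks on its rear edge, to 116 mm high. Jars beneath show through the clear top. Origin on the desk under its centre; x points from the open front to the back wall, z up.
- stand_mouth (a point): Centre of the stand's open front, in the plane of the front edge, 37.5 mm above the desk; axes as the stand's: x level, into the gap. The gap is 310 mm wide (y -155 to 155), 75 mm high, 230 mm deep.
- jar_blue_mid (a point): The jar to fetch: amber jar, paper label, BLUE screw cap, standing on the desk under the stand, 80 to 150 mm inside the front edge, left or right of the middle. 62 mm tall; body 42 mm diameter up to 44 mm, cap 44 mm diameter above; about 90 g. This point is on its axis, 31 mm above the desk; z is its axis, up.
- jar_blue: The same jar; origin at the centre of its underside.
- jar_white_mid (a point): A bystander: the same kind of jar with a WHITE cap, beside the blue one under the stand, the two about 105 to 145 mm apart sideways. Point on its axis, 31 mm above the desk.
- reacher: Hand reacher (pick-up grabber) lying flat on its side, 335 mm long, 32 thick, about 170 g: black pistol grip, red trigger, aluminium shaft, red head, two black jaws opening level. Origin on the desk under the shaft; x along the shaft to the jaws, y along the grip away from the shaft, z up. Grip x -14 to 14, y 14 to 123 mm; rear housing x -17 to 49, y -18 to 20; head x 200 to 244.
- reacher_grip (a point): Where to squeeze: midway between back of grip and front of trigger, at (15, 65, 16) mm in the reacher's frame, axes the same. From above, fingers closing along x, take both together: 58 mm over all at rest, 40 fully squeezed; parts are 5 to 27 mm (trigger) and 0 to 32 mm (grip) above the desk. Squeezing moves the reacher up to 9 mm forward between evenly closing fingers.
- reacher_jaws (a point): Midway between the two rubber jaw pads, at (305, 0, 16) mm in the reacher's frame, axes the same. Open, the pads (36 mm long, 26 high) are 84 mm apart here, the jaws 112 mm wide over all, their tips 13 mm ahead of this point; the head's front is 61 mm behind it.
- trigger (a joint): Trigger squeeze, rad: 0 released (jaws open), about 0.22 jaws on a jar (48 mm over grip and trigger), 0.38 jaws shut. Its spring gives about 8 N where squeezed at rest, 14 N at the end, and reopens the jaws. Fingers closed to 55 mm hold the reacher with open jaws, so that it can be slid along the desk; closing further shuts the jaws.
- jaw_left: The reacher's jaw on its +y side, moved by the trigger; origin at its pivot, at (225, 12, 16) mm in the reacher's frame.
- jaw_right: The reacher's jaw on its -y side, moved by the trigger; origin at its pivot, at (225, -12, 16) mm in the reacher's frame.
- mouse: Bystander: black computer mouse, 105 x 60 x 35 mm, origin at the centre of its underside.
- bottle: Bystander: clear water bottle, 62 mm diameter, 200 mm tall, origin at the centre of its underside.
- stapler: Bystander: blue stapler, 125 x 36 x 55 mm, origin at the centre of its underside.

How it is judged:
On the way, in this order (a step that is already met when the one before it is completed fails the run):
1. both jaws of the reacher are closed on the blue-capped jar while it is still under the stand (contact force between each of jaw_left, jaw_right and jar_blue above 0.7 N and value of joint trigger above 0.12 rad and x of jar_blue_mid in the frame of stand_mouth above 0.021 m), for 0.2 s.
2. held in both jaws, the jar has been drawn out in front of the stand, at least 40 mm clear of its front edge (contact force between each of jaw_left, jaw_right and jar_blue above 0.4 N and x of jar_blue_mid in the frame of stand_mouth below -0.062 m), for 0.1 s.
At the end, for the whole second after the job is handed in: Blue-capped jar upright (0.1 rad), still, on the desk, centre at least 62 mm in front of the stand's front edge; trigger below 0.06 rad, reacher off the jar (0.5 N), lying flat (0.1 rad, 8 mm) and still; white-capped jar, mouse, bottle, stapler within 30 mm of their starts (x of jar_blue_mid in the frame of stand_mouth below -0.062 m and angle between each of jar_blue_mid, reacher_grip's own z axis and vertical below 0.1 rad and height (world z) of jar_blue between -0.004 and 0.006 m and linear speed of each of jar_blue, reacher below 0.02 m/s and value of joint trigger below 0.06 rad and contact force between reacher and jar_blue below 0.5 N and height (world z) of reacher between -0.004 and 0.008 m and distance of each of jar_white_mid, mouse, bottle, stapler from where it was at the start of the episode below 0.03 m); the robot touches nothing.
It fails at once if the blue-capped jar is tipped more than 0.5 rad (angle between jar_blue_mid's own z axis and vertical above 0.5 rad).
It fails at once if the white-capped jar, the mouse, the bottle or the stapler is moved more than 30 mm (distance of any of jar_white_mid, mouse, bottle, stapler from where it was at the start of the episode above 0.03 m).
It also fails if it takes over 48 s, if anything falls off the work surface, if the arm or the gripper's body presses on something with over 40 N, if the wrist force passes 120 N, or if a joint passes its speed limit or range.

## Working session

There is one attempt and no reset: what is moved stays moved. The work goes in short steps, Python scripts to look and compute and a tool call to move; the robot and the scene stay as the last step left them, time stands still between calls to the robot, and variables do not carry over. Pictures are saved under pics/ and viewed, and the job is handed in when it is done.

Besides the shell and the picture viewer there is one more tool, called after ">>>" as name(argument=value, ...), one argument or row to a line, values as JSON. move_arm: Moves the arm, as the interface text tells. Its arguments: {"type":"object","properties":{"xyz":{"type":"array","items":{"type":"array","items":{"type":"number"}}},"delta_rot":{"type":"array","items":{"type":"array","items":{"type":"number"}}},"claw":{"type":"number"}},"required":["xyz","delta_rot"]}

```bash
ls; mkdir -p pics; python3 - <<'E'
from rig import *
import cv2, numpy as np
s=get_state(); print({k:np.round(v,3).tolist() for k,v in s.items()}); print(grip_point_offset)
for n in ("top","side","wrist"):
    c=read_camera(n); cv2.imwrite(f"pics/{n}0.png",c["img"]); np.savez(f"{n}0.npz",**c)
    print(n,[ (k,np.round(c[k],3).tolist()) for k in c if k!="img"])
E
```

```text
pics
{'time_s': 0.0, 'qpos': [-1.106, 0.261, -0.139, 1.173, -0.0, 1.571], 'joint_vel': [0.001, 0.0, -0.0, -0.0, -0.0, 0.0], 'effort': [-0.001, -40.567, 25.392, 0.019, 0.0, 0.0], 'tcp_pos': [0.235, -0.469, 0.23], 'tcp_rot': [0.973, 0.23, -0.0, -0.001], 'wrist_force': [-0.737, 0.256, 0.042], 'ft_torque': [0.032, 0.019, 0.016], 'width': 0.999}
-0.0187
top [('mtx', [[459.501, 0.0, 257.227], [0.0, 459.501, 184.663], [0.0, 0.0, 1.0]]), ('view', [[0.105, -0.994, 0.006, -0.022], [-0.974, -0.104, -0.203, 0.509], [0.203, 0.016, -0.979, 1.402], [0.0, 0.0, 0.0, 1.0]])]
side [('mtx', [[421.02, 0.0, 254.41], [0.0, 421.02, 194.951], [0.0, 0.0, 1.0]]), ('view', [[0.98, -0.201, 0.011, -0.514], [-0.095, -0.514, -0.853, 0.114], [0.177, 0.834, -0.522, 1.134], [0.0, 0.0, 0.0, 1.0]])]
wrist [('mtx', [[323.521, 0.0, 255.104], [0.0, 323.521, 189.477], [0.0, 0.0, 1.0]]), ('tool_from_camera', [[0.0, -0.95, -0.311, 0.079], [1.0, 0.001, -0.001, 0.001], [0.001, -0.311, 0.95, -0.142], [0.0, 0.0, 0.0, 1.0]])]
```

View pics/top0.png

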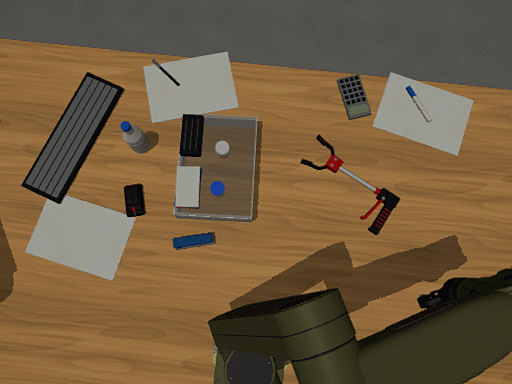

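View pics/side0.png

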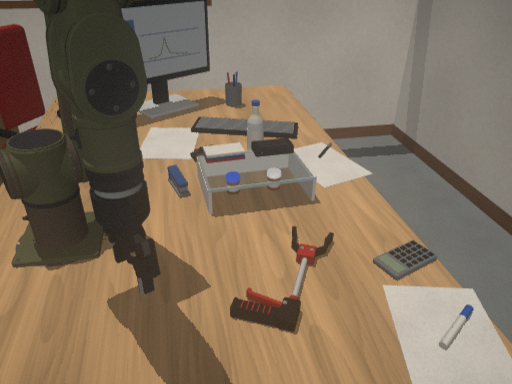

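View pics/wrist0.png

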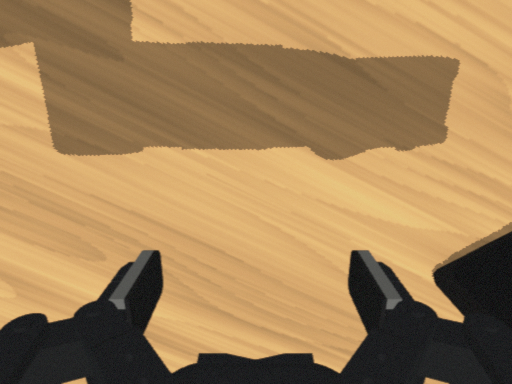

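The top view shows the stand around (217,168), open to the right (-y), with the blue cap at (217,188) and the white cap at (222,148). The reacher's grip is at (380,215) and its jaws at (318,152), with the trigger on the left of the grip. I'll zoom in to measure.

```bash
cat > h.py <<'E'
import numpy as np, cv2
def px2w(c,uv,z):
    K=c["mtx"];V=c["view"];R=V[:3,:3];t=V[:3,3]
    o=-R.T@t; d=R.T@np.linalg.inv(K)@np.array([uv[0],uv[1],1.])
    return o+d*(z-o[2])/d[2]
def proj(c,p):
    K=c["mtx"];V=c["view"];q=K@(V[:3,:3]@np.asarray(p,float)+V[:3,3]);return q[:2]/q[2]
def crop(img,x0,y0,x1,y1,s,fn):
    cv2.imwrite(fn,cv2.resize(img[y0:y1,x0:x1],None,fx=s,fy=s,interpolation=cv2.INTER_CUBIC))
E
python3 - <<'E'
from h import *
c=np.load("top0.npz");i=c["img"]
crop(i,290,125,410,245,5,"pics/t_re.png")
crop(i,165,105,275,230,5,"pics/t_st.png")
c=np.load("side0.npz");i=c["img"]
crop(i,190,130,345,340,2.8,"pics/s_all.png")
E
```

```text
(no output)
```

View pics/t_re.png

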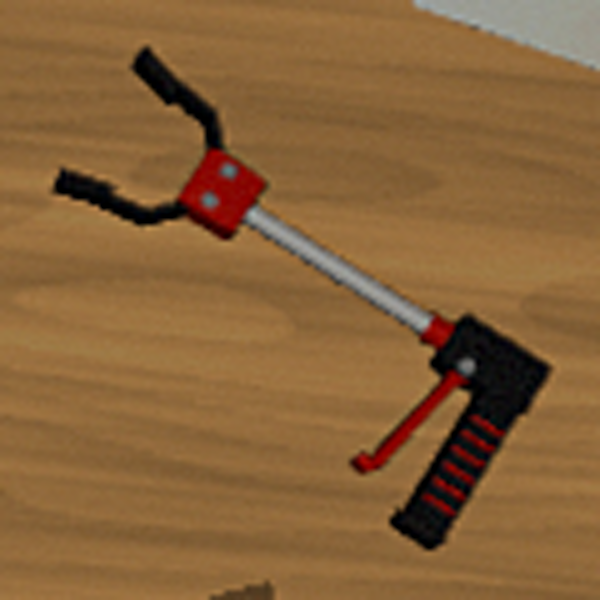

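View pics/t_st.png

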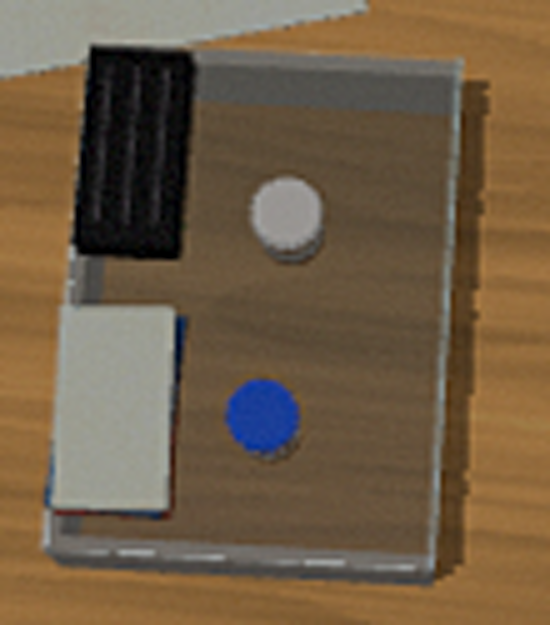

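View pics/s_all.png

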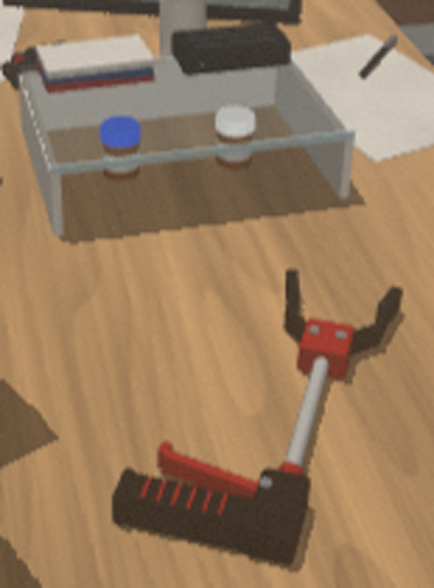

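```bash
cat > fit.py <<'E'
from h import *
from scipy.optimize import least_squares
T=np.load("top0.npz");S=np.load("side0.npz")
def T5(x,y): return (290+x/5,125+y/5)
def Sd(x,y): return (190+x/2.8,130+y/2.8)
obs=[(T,T5(105,118),(318,0,16)),(T,T5(250,214),(200,0,16)),(T,T5(428,322),(57,0,16)),(T,T5(551,368),(-17,-18,32)),
(T,T5(392,520),(-14,123,20)),(T,T5(443,535),(-14,123,32)),
(S,Sd(317,365),(200,0,16)),(S,Sd(288,466),(57,0,16))]
obs[4]=(T,T5(398,517),(14,123,32))
# trigger tip known front: skip
def W(p,q):
    c,s=np.cos(p[2]),np.sin(p[2]); x,y,z=np.array(q)/1000
    return (p[0]+c*x-s*y,p[1]+s*x+c*y,z)
def f(p): return np.concatenate([proj(c,W(p,q))-np.array(u) for c,u,q in obs])
r=least_squares(f,[0.1,-.3,.7],loss="soft_l1"); p=r.x
print(p,np.degrees(p[2])); print(np.round(f(p).reshape(-1,2),1))
for n,q in dict(grip=(15,65,16),jaws=(305,0,16),tip=(318,0,16),rear=(-17,0,16)).items(): print(n,np.round(W(p,q),3))
np.save("reacher.npy",p)
o=T["img"].copy()
def draw(c,img,pts,col=(0,255,255)):
    P=[tuple(np.round(proj(c,W(p,q))*1).astype(int)) for q in pts]
    for a,b in zip(P,P[1:]): cv2.line(img,a,b,col,1)
big=lambda im:cv2.resize(im,None,fx=5,fy=5,interpolation=cv2.INTER_CUBIC)
for c,nm,box in((T,"top",(290,125,410,245)),(S,"side",(225,215,345,335))):
    im=big(c["img"][box[1]:box[3],box[0]:box[2]])
    for pts in ([(-14,14,32),(14,14,32),(14,123,32),(-14,123,32),(-14,14,32)],[(-17,-18,32),(49,-18,32),(49,20,32),(-17,20,32),(-17,-18,32)],[(0,0,16),(305,0,16)],[(305,42,16),(305,-42,16)],[(318,56,16),(318,-56,16)],[(200,-20,16),(200,20,16)],[(244,-20,16),(244,20,16)]):
        P=[tuple(np.round((proj(c,W(p,q))-box[:2])*5+2).astype(int)) for q in pts]
        for a,b in zip(P,P[1:]): cv2.line(im,a,b,(0,255,255),1)
    cv2.imwrite(f"pics/ov_{nm}_1.png",im)
# jars & stand
def t2(x,y): return (165+x/5,105+y/5)
def s2(x,y): return (190+x/2.8,130+y/2.8)
print("blue top",px2w(T,t2(263,415),.062),"side",px2w(S,s2(121,131),.062))
print("white top",px2w(T,t2(287,213),.062),"side",px2w(S,s2(235,120),.062))
for n,uv in dict(frontL=t2(463,63),frontR=t2(434,568)).items(): print(n,px2w(T,uv,.085))
for n,uv in dict(backL=t2(92,45),backR=t2(45,545)).items(): print(n,px2w(T,uv,.085))
for n,uv in dict(frL=s2(52,172),frR=s2(352,133)).items(): print("side",n,px2w(S,uv,.085))
for n,uv in dict(frL=s2(63,240),frR=s2(345,200)).items(): print("side base",n,px2w(S,uv,.0))
E
python3 fit.py
```

```text
[ 0.51216425 -0.40511148  1.09785312] 62.90235008731056
[[-2.7 -0.6]
 [-1.1 -0.8]
 [ 1.   1.1]
 [ 0.6 -1.3]
 [ 0.6  0.5]
 [-0.7  1.8]
 [ 0.6 -1. ]
 [-0.2  3.6]]
grip [ 0.461 -0.362  0.016]
jaws [ 0.651 -0.134  0.016]
tip [ 0.657 -0.122  0.016]
rear [ 0.504 -0.42   0.016]
blue top [0.48252191 0.15437399 0.062     ] side [0.48586918 0.13833227 0.062     ]
white top [0.6148339  0.15530629 0.062     ] side [0.61610662 0.14034682 0.062     ]
frontL [0.71899648 0.05337567 0.085     ]
frontR [0.39491927 0.03683018 0.085     ]
backL [0.70554146 0.29006542 0.085     ]
backR [0.38374756 0.2741803  0.085     ]
side frL [0.39818809 0.02622185 0.085     ]
side frR [0.72113239 0.04849569 0.085     ]
side base frL [0.40606815 0.02853563 0.        ]
side base frR [0.72102269 0.04909376 0.        ]
```

```bash
python3 - <<'E'
from h import *
c=np.load("side0.npz");i=c["img"]
crop(i,195,150,315,215,6,"pics/s_st.png")
E
```

```text
(no output)
```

View pics/s_st.png

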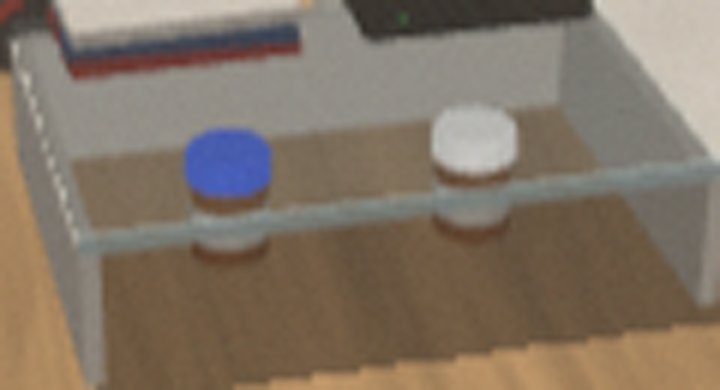

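View pics/ov_top_1.png

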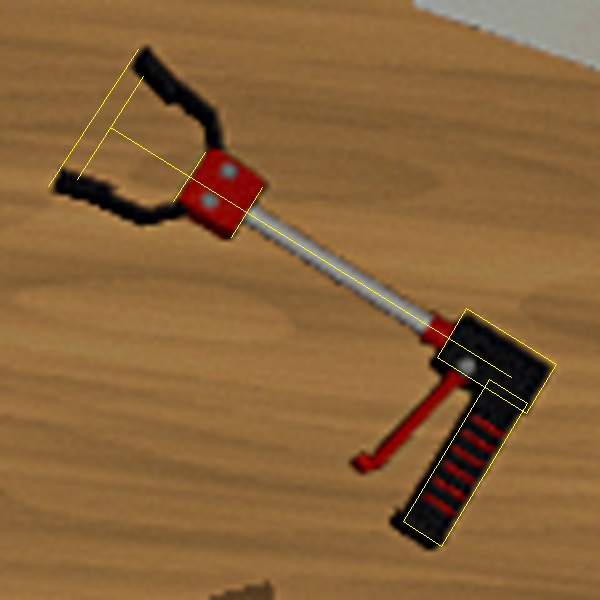

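View pics/ov_side_1.png

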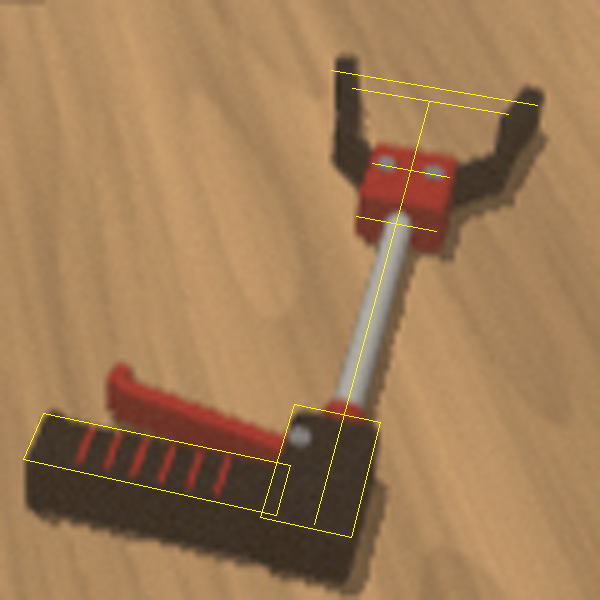

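```bash
cat > jar.py <<'E'
from h import *
from scipy.optimize import least_squares
T=np.load("top0.npz");S=np.load("side0.npz")
# segment blue cap in both views; fit x,y of cap (44mm dia, z 44..62) by centroid of rendered hull
def cent(c,blue,box):
    x0,y0,x1,y1=box; im=c["img"][y0:y1,x0:x1].astype(int); b,g,r=im[...,0],im[...,1],im[...,2]
    m=((b-r>60)&(b>100)) if blue else ((np.minimum(np.minimum(b,g),r)>130)&(abs(b-r)<40))
    n,l,st,ce=cv2.connectedComponentsWithStats(m.astype(np.uint8)); k=1+np.argmax(st[1:,4]); return ce[k]+[x0,y0],st[k]
def model(c,x,y):
    a=np.linspace(0,2*np.pi,40); P=np.array([proj(c,(x+.022*np.cos(t),y+.022*np.sin(t),z)) for t in a for z in(.044,.062)],np.float32)
    h=cv2.convexHull(P); M=cv2.moments(h); return np.array([M["m10"]/M["m00"],M["m01"]/M["m00"]]),cv2.contourArea(h)
for nm,bl,bt,bs in(("blue",1,(205,175,230,205),(215,165,250,195)),("white",0,(210,138,235,162),(262,165,285,181))):
    for c,b in((T,bt),(S,bs)):
        u,st=cent(c,bl,b)
        r=least_squares(lambda p:model(c,*p)[0]-u,[.5,.15]); print(nm,u,st,r.x,model(c,*r.x)[1])
for c in(T,S):
    print(proj(c,(.4825,.154,0)))
E
python3 jar.py
```

```text
blue [216.91772152 187.61392405] [  5   6  15  14 158] [0.48514636 0.15750855] 165.92944374633953
blue [232.5        176.57142857] [ 11   7  14  10 126] [0.48639179 0.15646373] 144.74833430931903
white [221.95744681 147.        ] [  6   3  13  13 141] [0.6191207 0.1578339] 163.27807652705815
white [272.87203791 170.51658768] [  0   0  23  14 211] [0.6209082  0.17274023] 135.54401301895268
[219.19920965 191.73874869]
[231.68347191 191.48911182]
```

The blue jar is at about (0.486, 0.157), and both cameras agree. The white jar is near (0.620, 0.158), 134 mm away, so it fits the brief. Next I move above the grip.

>>> move_arm(
  xyz=[
    [0.03,0,0.005],
    [0.07,0.001,0.01],
    [0.11,0.002,0.02],
    [0.15,0.003,0.03],
    [0.19,0.004,0.04],
    [0.23,0.005,0.05],
    [0.25,0.006,0.05],
    [0.25,0.006,0.05],
    [0.25,0.006,0.05],
  ],
  delta_rot=[
    [0,0,6],
    [0,0,14],
    [0,0,22],
    [0,0,30],
    [0,0,38],
    [0,0,46],
    [0,0,53.6],
    [0,0,53.6],
    [0,0,53.6],
  ],
  claw=1.0,
)

```text
time_s: 1.05
tcp_pos: [0.4613, -0.3623, 0.1809]
tcp_rot: [0.973, -0.232, -0.001, 0.0]
wrist_force: [-0.3, 0.6, 0.4]
width: 1.002
```

```bash
cat > wr.py <<'E'
import sys
from rig import *
from h import *
from scipy.spatial.transform import Rotation as Ro
def wristcam(tag):
    s=get_state(); c=read_camera("wrist")
    Tw=np.eye(4);Tw[:3,:3]=Ro.from_quat(s["tcp_rot"]).as_matrix();Tw[:3,3]=s["tcp_pos"]
    d=dict(img=c["img"],mtx=c["mtx"],view=np.linalg.inv(Tw@c["tool_from_camera"]))
    np.savez(tag+".npz",**d); return s,d
def show(s): 
    R=Ro.from_quat(s["tcp_rot"]).as_matrix()
    print("t",round(s["time_s"],2),"tcp",np.round(s["tcp_pos"],4),"toolx ang",round(np.degrees(np.arctan2(R[1,0],R[0,0])),2),"tooly ang",round(np.degrees(np.arctan2(R[1,1],R[0,1])),2),"zz",np.round(R[:,2],3),"q",np.round(s["qpos"],3),"F",np.round(s["wrist_force"],2),"w",round(s["width"],3))
E
python3 - <<'E'
from wr import *
s,d=wristcam("w1"); show(s); cv2.imwrite("pics/w1.png",cv2.resize(d["img"],(800,600)))
E
```

```text
t 1.05 tcp [ 0.4613 -0.3623  0.1809] toolx ang -26.81 tooly ang -116.81 zz [-0.001  0.    -1.   ] q [-6.650e-01  3.900e-01 -8.000e-02  1.102e+00 -1.000e-03  2.944e+00] F [-0.33  0.61  0.43] w 1.002
```

View pics/w1.png

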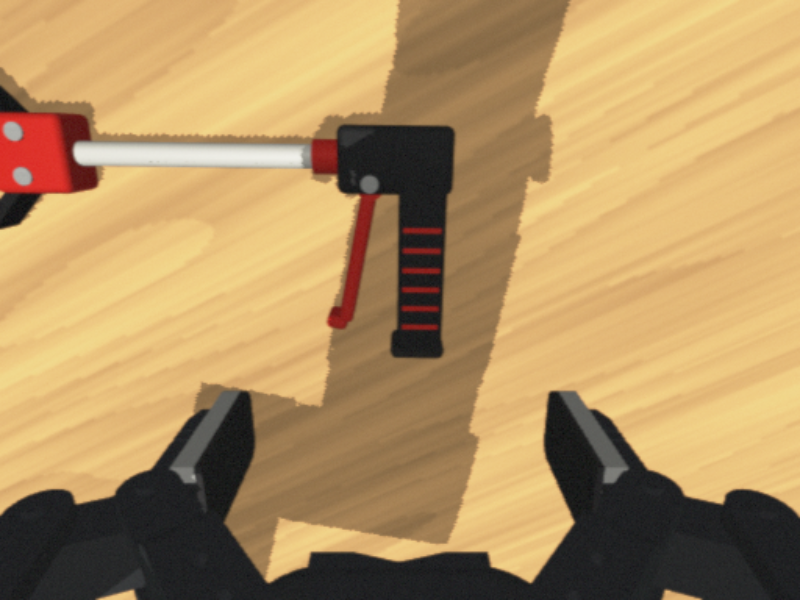

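The wrist view is clear: housing corners at (340,127), (455,127) and (452,192), grip end at (417,355), trigger tip at (338,318). I'll refit the reacher from it.

```bash
cat > fit2.py <<'E'
from h import *
from scipy.optimize import least_squares
c=np.load("w1.npz"); k=1/1.5625
obs=[((455,127),(-17,-18,32)),((340,127),(49,-18,32)),((452,192),(-17,20,32)),((391,356),(14,123,32)),((442,357),(-14,123,32)),((97,150),(200,0,16)),((200,154),(None,0,16)),((300,156),(None,0,16))]
def W(p,q):
    cc,s=np.cos(p[2]),np.sin(p[2]); x,y,z=np.array(q)/1000
    return (p[0]+cc*x-s*y,p[1]+s*x+cc*y,z)
def f(p):
    o=[]
    for u,q in obs:
        u=np.array(u)*k
        if q[0] is None: 
            a,b=proj(c,W(p,(80,0,16))),proj(c,W(p,(190,0,16))); n=np.array([-(b-a)[1],(b-a)[0]]);n/=np.linalg.norm(n); o+=[n@(u-a),0]
        else: o+=list(proj(c,W(p,q))-u)
    return np.array(o)
p0=np.load("reacher.npy"); r=least_squares(f,p0,loss="soft_l1");p=r.x
print(p0,p,np.degrees(p[2]));print(np.round(f(p).reshape(-1,2),1))
print("grip",W(p,(15,65,16)),"jaws",W(p,(305,0,16))); np.save("reacher2.npy",p)
E
python3 fit2.py
```

```text
[ 0.51216425 -0.40511148  1.09785312] [ 0.51146954 -0.40556515  1.08577679] 62.2104276326162
[[ 1.5 -1.1]
 [-2.3 -2.5]
 [ 1.2  2.4]
 [ 3.5  2.3]
 [-0.8  2.1]
 [-9.9  0.7]
 [-0.4  0. ]
 [-0.6  0. ]]
grip (np.float64(0.46095964006483264), np.float64(-0.3619904937064704), np.float64(0.016)) jaws (np.float64(0.6536683559171834), np.float64(-0.13574206645328946), np.float64(0.016))
```

>>> move_arm(
  xyz=[
    [0,0,0.04],
    [0,0,0.085],
    [0,0,0.13],
    [0,0,0.16],
    [0,0,0.177],
    [0,0,0.177],
    [0,0,0.177],
  ],
  delta_rot=[
    [0,0,1],
    [0,0,1],
    [0,0,1],
    [0,0,1],
    [0,0,1],
    [0,0,1],
    [0,0,1],
  ],
  claw=1.0,
)

```text
time_s: 1.8
tcp_pos: [0.4608, -0.3634, 0.0049]
tcp_rot: [0.97, -0.242, -0.0, 0.0]
wrist_force: [0.2, 0.0, 0.4]
width: 0.999
```

```bash
python3 - <<'E'
from wr import *
s,d=wristcam("w2"); show(s); cv2.imwrite("pics/w2.png",cv2.resize(d["img"],(800,600)))
E
```

```text
t 1.8 tcp [ 0.4608 -0.3634  0.0049] toolx ang -28.02 tooly ang -118.02 zz [-0. -0. -1.] q [-0.668  0.543 -0.333  0.695 -0.     2.963] F [0.22 0.05 0.36] w 0.999
```

View pics/w2.png

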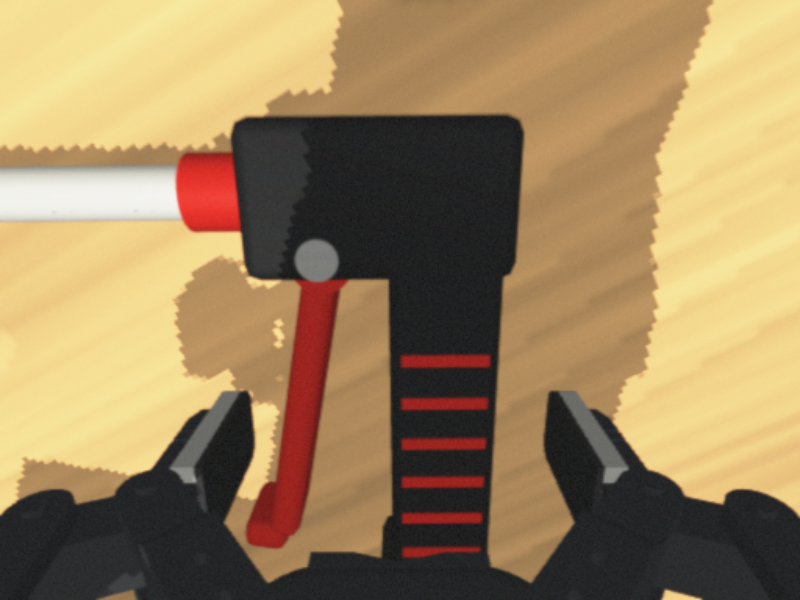

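The grip and trigger lie between the open fingers, left pad at about (240,430) and right pad at (560,430). I close to about 55 mm.

>>> move_arm(
  xyz=[
    [0,0,0.002],
    [0,0,0.002],
    [0,0,0.002],
    [0,0,0.002],
    [0,0,0.002],
    [0,0,0.002],
  ],
  delta_rot=[
    [0,0,0],
    [0,0,0],
    [0,0,0],
    [0,0,0],
    [0,0,0],
    [0,0,0],
  ],
  claw=0.65,
)

```text
time_s: 2.45
tcp_pos: [0.4618, -0.3645, 0.0042]
tcp_rot: [0.97, -0.242, 0.001, 0.002]
wrist_force: [-1.6, -2.0, 6.3]
width: 0.65
```

```bash
python3 - <<'E'
from wr import *
s,d=wristcam("w3"); show(s); cv2.imwrite("pics/w3.png",cv2.resize(d["img"],(800,600)))
E
```

```text
t 2.45 tcp [ 0.4618 -0.3645  0.0042] toolx ang -27.96 tooly ang -117.96 zz [ 0.001 -0.004 -1.   ] q [-0.667  0.544 -0.333  0.69  -0.003  2.963] F [-1.63 -2.03  6.29] w 0.65
```

View pics/w3.png

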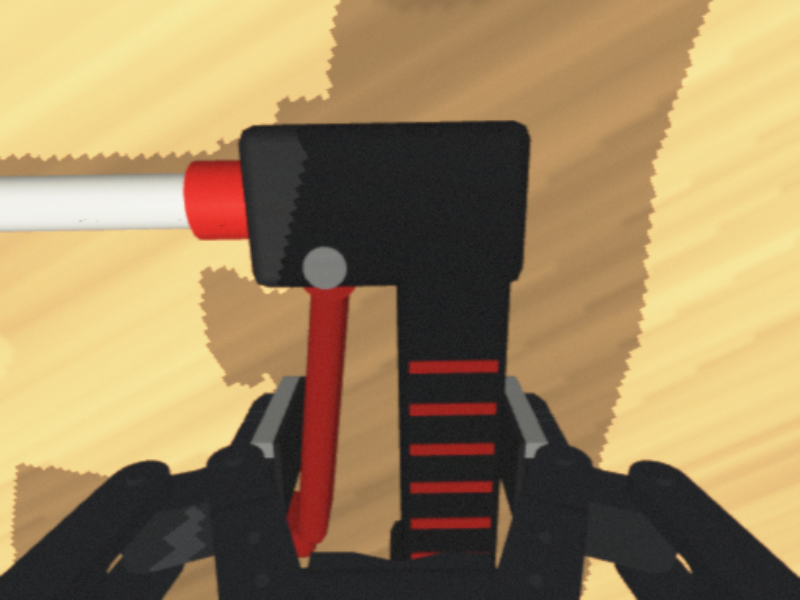

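>>> move_arm(
  xyz=[
    [0,0,-0.003],
    [0,0,-0.003],
    [0,0,-0.003],
  ],
  delta_rot=[
    [0,0,0],
    [0,0,0],
    [0,0,0],
  ],
)

```text
time_s: 2.8
tcp_pos: [0.4616, -0.3625, 0.0054]
tcp_rot: [0.97, -0.242, 0.0, -0.0]
wrist_force: [-0.2, -0.0, -1.8]
width: 0.655
```

```bash
python3 - <<'E'
from wr import *
s,d=wristcam("w4"); show(s); cv2.imwrite("pics/w4.png",cv2.resize(d["img"],(800,600)))
E
```

```text
t 2.8 tcp [ 0.4616 -0.3625  0.0054] toolx ang -27.97 tooly ang -117.97 zz [ 0. -0. -1.] q [-0.666  0.543 -0.332  0.696  0.     2.964] F [-0.19 -0.03 -1.81] w 0.655
```

>>> move_arm(
  xyz=[
    [-0.002,0,0],
    [-0.004,-0.001,0],
    [-0.006,-0.001,0],
    [-0.008,-0.002,0],
    [-0.01,-0.002,0],
    [-0.012,-0.003,0],
    [-0.014,-0.003,0],
    [-0.016,-0.004,0],
    [-0.018,-0.004,0],
    [-0.018,-0.004,0],
    [-0.018,-0.004,0],
  ],
  delta_rot=[
    [0,0,-2],
    [0,0,-5],
    [0,0,-9],
    [0,0,-13],
    [0,0,-17],
    [0,0,-21],
    [0,0,-25],
    [0,0,-29],
    [0,0,-31],
    [0,0,-31],
    [0,0,-31],
  ],
)

```text
time_s: 3.95
tcp_pos: [0.4472, -0.3501, 0.005]
tcp_rot: [1.0, 0.026, -0.0, -0.0]
wrist_force: [-0.5, 0.4, -1.3]
width: 0.651
```

```bash
python3 - <<'E'
from wr import *
s,d=wristcam("w5"); show(s); cv2.imwrite("pics/w5.png",cv2.resize(d["img"],(800,600)))
c=read_camera("top"); np.savez("top5.npz",**c); crop(c["img"],165,105,405,255,3.3,"pics/top5.png")
E
```

```text
t 3.95 tcp [ 0.4472 -0.3501  0.005 ] toolx ang 3.02 tooly ang -86.98 zz [-0.001  0.001 -1.   ] q [-0.664  0.519 -0.381  0.672  0.     2.424] F [-0.45  0.43 -1.3 ] w 0.651
```

View pics/w5.png

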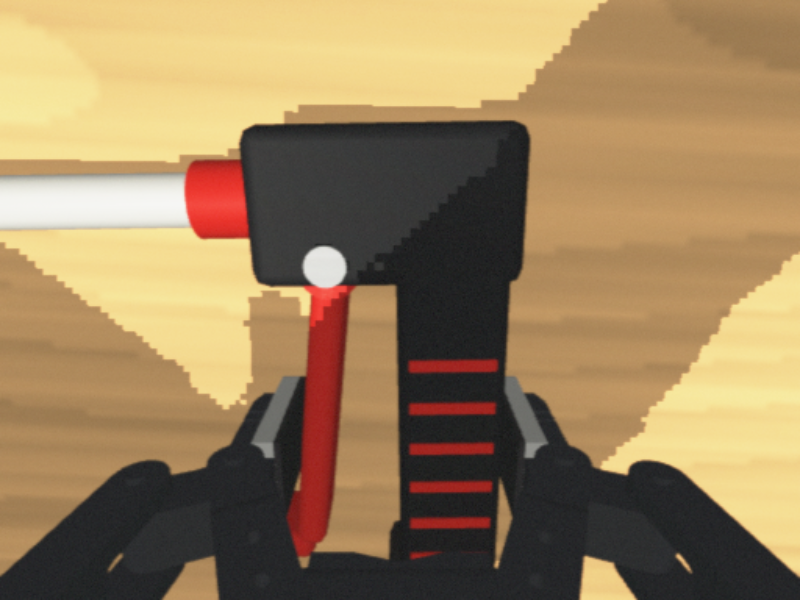

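View pics/top5.png

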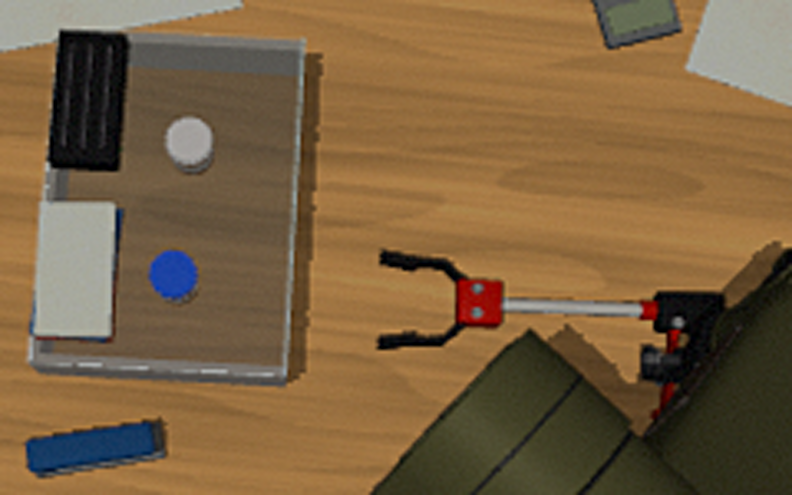

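The reacher turned rigidly with the gripper and its jaws stay open, tips at (380,257) and (378,342). I'll work out the shaft line relative to the jar.

```bash
python3 - <<'E'
from h import *
c=np.load("top5.npz")
g=lambda x,y,z:px2w(c,(165+x/3.3,105+y/3.3),z)
a=g(505,305,.018);b=g(640,311,.018);t1=g(380,257,.029);t2=g(380,342,.029);h=g(480,301.5,.032)
print(a,b,t1,t2,(t1+t2)/2,h)
d=a-b;print("shaft ang",np.degrees(np.arctan2(d[1],d[0])))
d=(t1+t2)/2-b;print("ang tips-b",np.degrees(np.arctan2(d[1],d[0])))
tm=(t1+t2)/2; j=np.array([.486,.157])
print("jaw axis ang from tcp: tcp-based origin")
th=np.radians(93); x=np.array([np.cos(th),np.sin(th)]);y=np.array([-x[1],x[0]])
for ang in(90.5,92,93):
    th=np.radians(ang); x=np.array([np.cos(th),np.sin(th)]);y=np.array([-x[1],x[0]])
    print(ang,"pred tips from tcp",np.array([.4472,-.3501])+.303*x-.065*y, "jar in jaw frame",[ (j-(np.array([.4472,-.3501])+.29*x-.065*y))@v for v in(x,y)])
for n,uv in dict(f1=(302,45),f2=(287,380)).items(): print(n,g(*uv,.085))
E
```

```text
[ 0.49465145 -0.16684374  0.018     ] [ 0.50277703 -0.29858466  0.018     ] [ 0.52696571 -0.04037497  0.029     ] [ 0.44352846 -0.04836698  0.029     ] [ 0.48524709 -0.04437097  0.029     ] [ 0.49280398 -0.14078863  0.032     ]
shaft ang 93.52944640787881
ang tips-b 93.94473008915958
jaw axis ang from tcp: tcp-based origin
90.5 pred tips from tcp [ 0.50955338 -0.04654431] jar in jaw frame [np.float64(0.21674210160850438), np.float64(0.021776251233884648)]
92 pred tips from tcp [ 0.50158586 -0.04501611] jar in jaw frame [np.float64(0.21543698790932642), np.float64(0.008526101133820883)]
93 pred tips from tcp [ 0.49625313 -0.04411341] jar in jaw frame [np.float64(0.21437440197181826), np.float64(-0.00028638935927433995)]
f1 [0.71516429 0.05644736 0.085     ]
f2 [0.39025201 0.0358045  0.085     ]
```

```bash
python3 - <<'E'
from h import *
c=np.load("w5.npz")
g=lambda x,y,z:px2w(c,(x/1.5625,y/1.5625),z)
print("shaft",g(20,203,.018),g(170,201,.018)); print("housing rear corners",g(528,122,.032),g(520,280,.032),"front",g(242,127,.032))
c=np.load("w2.npz");print("w2 shaft",g(20,194,.018),g(170,193,.018))
E
```

```text
shaft [ 0.50353996 -0.25175299  0.018     ] [ 0.50607428 -0.2898767   0.018     ]
housing rear corners [ 0.52934539 -0.37464979  0.032     ] [ 0.49397469 -0.3774625   0.032     ] front [ 0.52505376 -0.31303113  0.032     ]
w2 shaft [ 0.56183686 -0.31038002  0.018     ] [ 0.54428847 -0.34390686  0.018     ]
```

>>> move_arm(
  xyz=[
    [0.0005,-0.008,0],
    [0.001,-0.02,0],
    [0.0015,-0.035,0],
    [0.0025,-0.05,0],
    [0.003,-0.065,0],
    [0.004,-0.08,0],
    [0.0045,-0.095,0],
    [0.005,-0.11,0],
    [0.006,-0.125,0],
    [0.0065,-0.135,0],
    [0.0065,-0.135,0],
  ],
  delta_rot=[
    [0,0,0],
    [0,0,0],
    [0,0,0],
    [0,0,0],
    [0,0,0],
    [0,0,0],
    [0,0,0],
    [0,0,0],
    [0,0,0],
    [0,0,0],
    [0,0,0],
  ],
)

```text
time_s: 5.15
tcp_pos: [0.4464, -0.2137, 0.0052]
tcp_rot: [1.0, 0.027, -0.0, -0.001]
wrist_force: [0.4, 0.9, -0.5]
width: 0.653
```

```bash
python3 - <<'E'
from wr import *
s,d=wristcam("w6"); show(s); cv2.imwrite("pics/w6.png",d["img"])
c=read_camera("top"); np.savez("top6.npz",**c); crop(c["img"],165,105,365,255,4,"pics/top6.png")
c=read_camera("side"); np.savez("side6.npz",**c); crop(c["img"],180,140,340,260,5,"pics/side6.png")
E
```

```text
t 5.15 tcp [ 0.4464 -0.2137  0.0052] toolx ang 3.15 tooly ang -86.85 zz [-0.001  0.001 -1.   ] q [-4.47e-01  4.23e-01 -5.66e-01  5.83e-01  1.00e-03  2.64e+00] F [ 0.37  0.85 -0.54] w 0.653
```

View pics/top6.png

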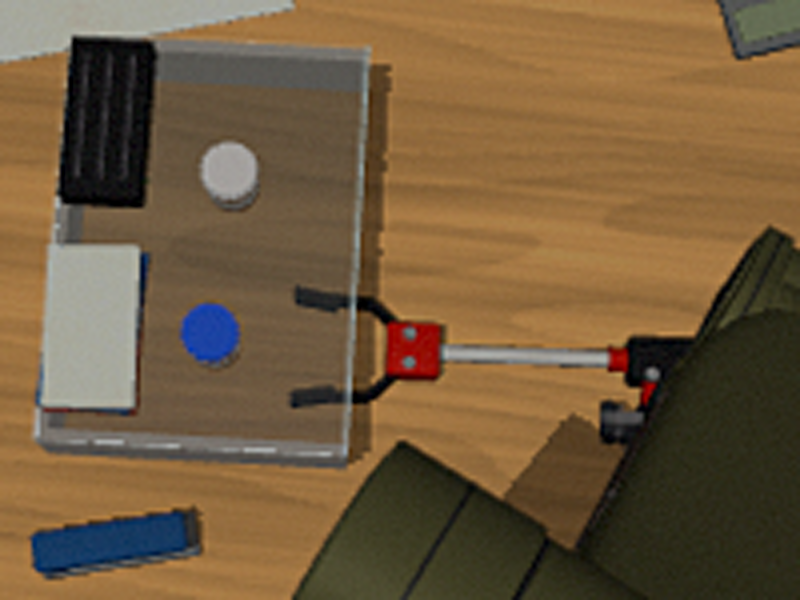

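View pics/side6.png

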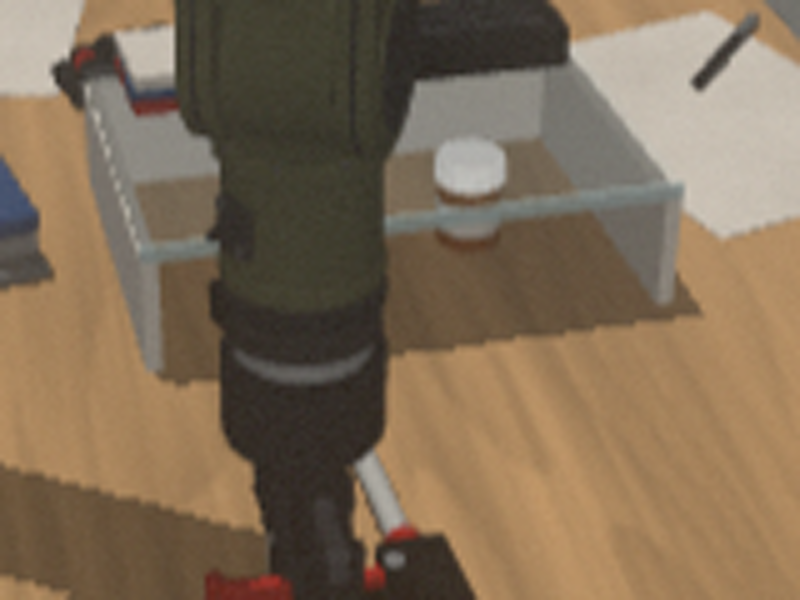

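View pics/w6.png

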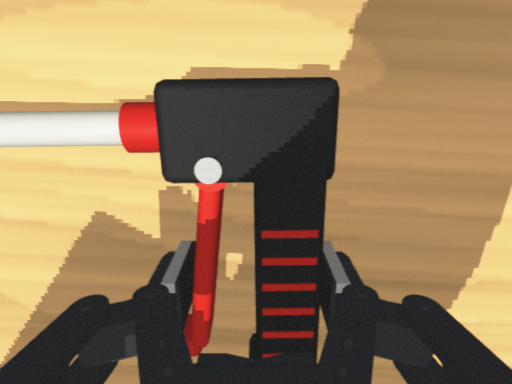

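```bash
python3 - <<'E'
from h import *
c=np.load("top6.npz")
u=proj(c,(.486,.157,.016)); print((u-[165,105])*4)
g=lambda x,y,z:px2w(c,(165+x/4-.4,105+y/4-.4),z)
t=(g(296,291,.029)+g(292,396,.029))/2; a=g(445,352.5,.018);b=g(605,358,.018);d=a-b
print(t,a,b,np.degrees(np.arctan2(d[1],d[0])), (g(296,291,.029)-g(292,396,.029)))
E
```

```text
[212.16125005 338.62132634]
[0.48802538 0.09143134 0.029     ] [ 0.49549875 -0.0300329   0.018     ] [ 0.50477508 -0.1589774   0.018     ] 94.11479964828085 [0.08556152 0.00657703 0.        ]
```

>>> move_arm(
  xyz=[
    [0,-0.007,0],
    [0,-0.018,0],
    [0.0005,-0.03,0],
    [0.0005,-0.042,0],
    [0.001,-0.054,0],
    [0.001,-0.066,0],
    [0.001,-0.075,0],
    [0.001,-0.075,0],
  ],
  delta_rot=[
    [0,0,0],
    [0,0,0],
    [0,0,0],
    [0,0,0],
    [0,0,0],
    [0,0,0],
    [0,0,0],
    [0,0,0],
  ],
)

```text
time_s: 6.1
tcp_pos: [0.4435, -0.1389, 0.0053]
tcp_rot: [1.0, 0.028, -0.0, -0.0]
wrist_force: [0.0, 0.8, -0.5]
width: 0.651
```

```bash
python3 - <<'E'
from wr import *
s=get_state(); show(s)
c=read_camera("top"); np.savez("top7.npz",**c); crop(c["img"],165,105,325,225,5,"pics/top7.png")
E
```

```text
t 6.1 tcp [ 0.4435 -0.1389  0.0053] toolx ang 3.15 tooly ang -86.85 zz [-0.001  0.001 -1.   ] q [-3.040e-01  3.830e-01 -6.390e-01  5.490e-01  1.000e-03  2.783e+00] F [ 0.03  0.79 -0.54] w 0.651
```

View pics/top7.png

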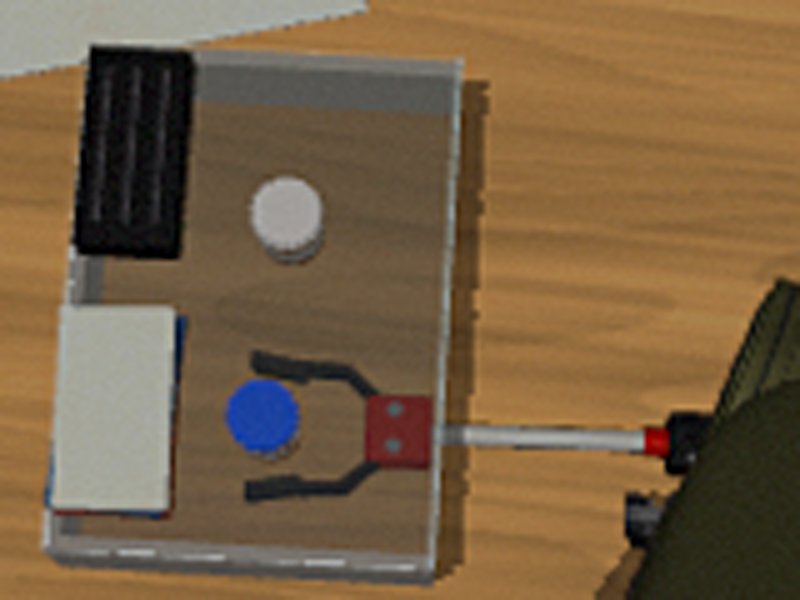

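The jaws straddle the blue jar, with tips at (253,357) and (247,490) about 12 mm past the jar axis. I squeeze next.

>>> move_arm(
  xyz=[
    [0,0,0],
    [0,0,0],
    [0,0,0],
    [0,0,0],
    [0,0,0],
  ],
  delta_rot=[
    [0,0,0],
    [0,0,0],
    [0,0,0],
    [0,0,0],
    [0,0,0],
  ],
  claw=0.57,
)

```text
time_s: 6.65
tcp_pos: [0.4438, -0.141, 0.0056]
tcp_rot: [1.0, 0.026, 0.0, 0.0]
wrist_force: [-1.9, -0.6, 4.7]
width: 0.573
```

```bash
python3 - <<'E'
from wr import *
s=get_state(); show(s)
c=read_camera("top"); np.savez("top8.npz",**c); crop(c["img"],165,105,325,225,5,"pics/top8.png")
E
```

```text
t 6.65 tcp [ 0.4438 -0.141   0.0056] toolx ang 3.01 tooly ang -86.99 zz [ 0. -0. -1.] q [-0.307  0.384 -0.637  0.55  -0.     2.782] F [-1.92 -0.58  4.66] w 0.573
```

View pics/top8.png

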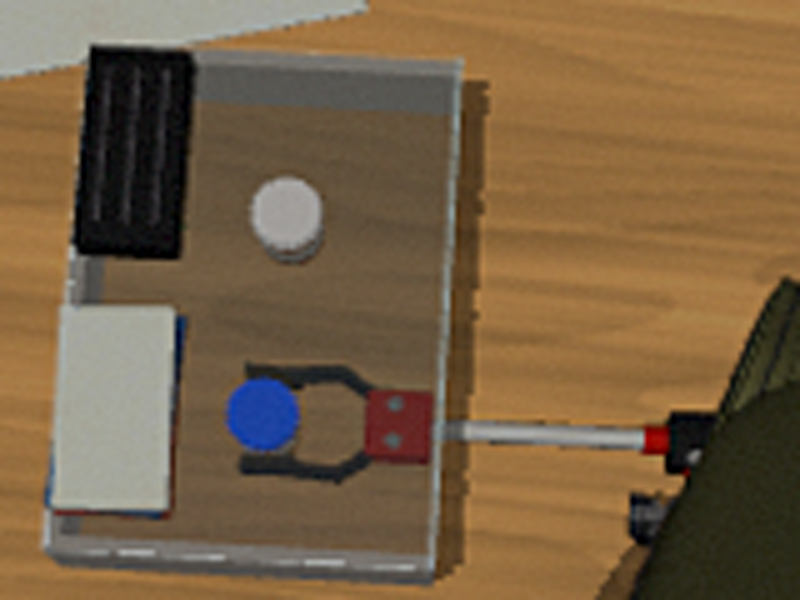

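>>> move_arm(
  xyz=[
    [0,0,-0.001],
    [0,0,-0.002],
    [0,0,-0.002],
    [0,0,-0.002],
    [0,0,-0.002],
    [0,0,-0.002],
  ],
  delta_rot=[
    [0,0,0],
    [0,0,0],
    [0,0,0],
    [0,0,0],
    [0,0,0],
    [0,0,0],
  ],
  claw=0.53,
)

```text
time_s: 7.3
tcp_pos: [0.4439, -0.1405, 0.0072]
tcp_rot: [1.0, 0.026, 0.0, -0.0]
wrist_force: [0.5, -1.0, -1.0]
width: 0.541
```

```bash
python3 - <<'E'
from wr import *
s,d=wristcam("w9"); show(s); cv2.imwrite("pics/w9.png",d["img"])
c=read_camera("top"); np.savez("top9.npz",**c); crop(c["img"],165,105,325,225,5,"pics/top9.png")
E
```

```text
t 7.3 tcp [ 0.4439 -0.1405  0.0072] toolx ang 3.02 tooly ang -86.98 zz [ 0.  0. -1.] q [-0.307  0.381 -0.635  0.554  0.     2.782] F [ 0.5  -0.99 -1.04] w 0.541
```

View pics/top9.png

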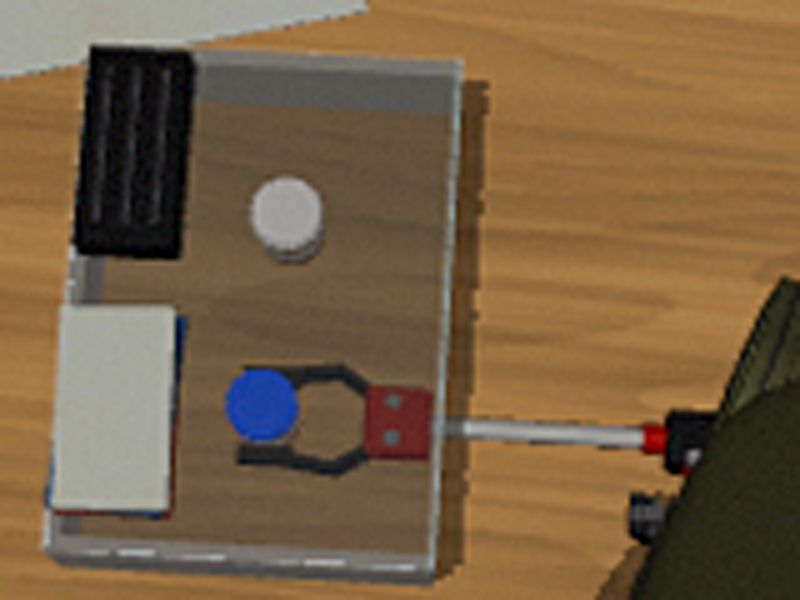

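View pics/w9.png

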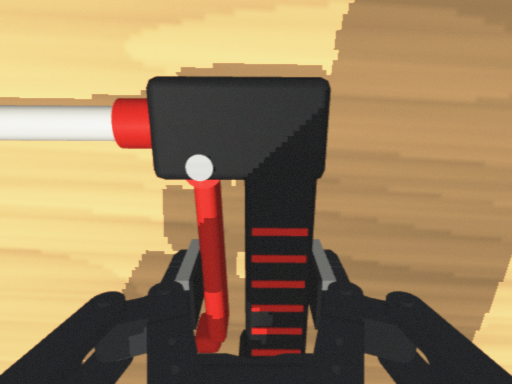

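>>> move_arm(
  xyz=[
    [0,0,0],
    [0,0,0],
    [0,0,0],
    [0,0,0],
  ],
  delta_rot=[
    [0,0,0],
    [0,0,0],
    [0,0,0],
    [0,0,0],
  ],
  claw=0.515,
)

```text
time_s: 7.8
tcp_pos: [0.4439, -0.1405, 0.0073]
tcp_rot: [1.0, 0.026, 0.0, -0.0]
wrist_force: [0.2, -0.2, -1.2]
width: 0.539
```

The width stalls at 0.539 although 0.515 is commanded, so the jar is clamped. I draw it out slowly.

>>> move_arm(
  xyz=[
    [0,0.003,0],
    [0,0.008,0],
    [0,0.016,0],
    [0,0.026,0],
    [0,0.036,0],
    [0,0.046,0],
    [0,0.056,0],
    [0,0.066,0],
    [0,0.076,0],
    [0,0.086,0],
    [0,0.094,0],
    [0,0.1,0],
  ],
  delta_rot=[
    [0,0,0],
    [0,0,0],
    [0,0,0],
    [0,0,0],
    [0,0,0],
    [0,0,0],
    [0,0,0],
    [0,0,0],
    [0,0,0],
    [0,0,0],
    [0,0,0],
    [0,0,0],
  ],
)

```text
time_s: 9.0
tcp_pos: [0.4492, -0.2412, 0.0073]
tcp_rot: [1.0, 0.026, 0.0, 0.0]
wrist_force: [0.6, 1.6, -1.6]
width: 0.531
```

```bash
python3 - <<'E'
from wr import *
s=get_state(); show(s)
c=read_camera("top"); np.savez("top10.npz",**c); crop(c["img"],165,105,325,225,5,"pics/top10.png")
E
```

```text
t 9.0 tcp [ 0.4492 -0.2412  0.0073] toolx ang 3.01 tooly ang -86.99 zz [ 0. -0. -1.] q [-0.493  0.439 -0.528  0.604 -0.     2.596] F [ 0.59  1.6  -1.57] w 0.531
```

View pics/top10.png

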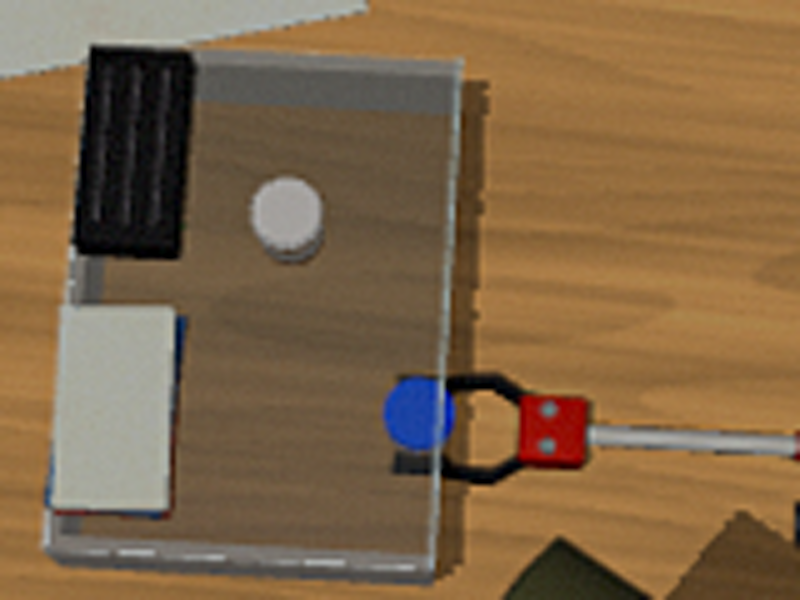

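>>> move_arm(
  xyz=[
    [0,0.004,0],
    [0,0.012,0],
    [0,0.022,0],
    [0,0.033,0],
    [0,0.044,0],
    [0,0.055,0],
    [0,0.066,0],
    [0,0.077,0],
    [0,0.088,0],
    [0,0.099,0],
    [0,0.109,0],
    [0,0.115,0],
  ],
  delta_rot=[
    [0,0,0],
    [0,0,0],
    [0,0,0],
    [0,0,0],
    [0,0,0],
    [0,0,0],
    [0,0,0],
    [0,0,0],
    [0,0,0],
    [0,0,0],
    [0,0,0],
    [0,0,0],
  ],
)

```text
time_s: 10.25
tcp_pos: [0.4554, -0.3564, 0.0073]
tcp_rot: [1.0, 0.026, 0.0, 0.0]
wrist_force: [-0.1, 0.6, -1.3]
width: 0.532
```

```bash
python3 - <<'E'
from wr import *
s=get_state(); show(s)
c=read_camera("top"); np.savez("top11.npz",**c); crop(c["img"],165,105,405,255,3.3,"pics/top11.png")
c=read_camera("side"); np.savez("side11.npz",**c); crop(c["img"],180,140,340,260,5,"pics/side11.png")
E
```

```text
t 10.25 tcp [ 0.4554 -0.3564  0.0073] toolx ang 3.0 tooly ang -87.0 zz [ 0. -0. -1.] q [-0.664  0.529 -0.353  0.688 -0.     2.425] F [-0.07  0.58 -1.31] w 0.532
```

View pics/top11.png

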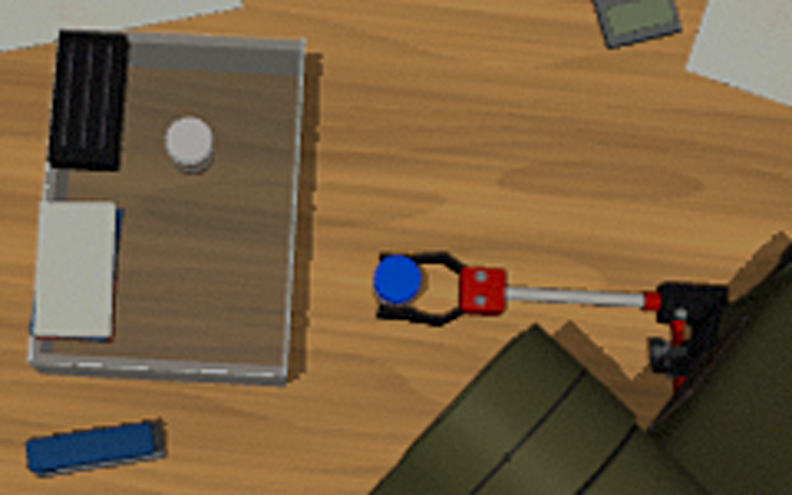

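View pics/side11.png

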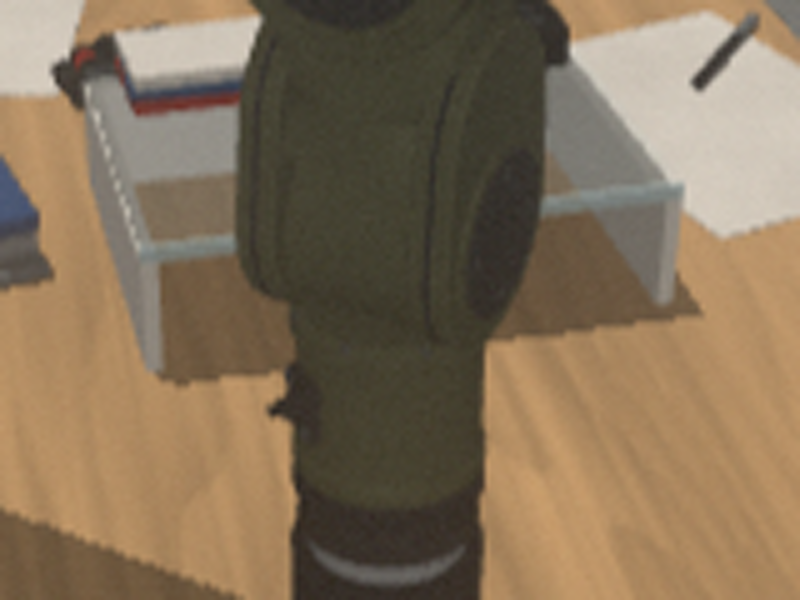

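```bash
python3 - <<'E'
from h import *
c=np.load("top11.npz");p=px2w(c,(165+398/3.3-.35,105+278.5/3.3-.35),.062);print(p)
f=np.array([.557,.0452]);print("depth",(p[:2]-f)@[-.0515,.9987])
E
```

```text
[ 0.50183946 -0.05705951  0.062     ]
depth -0.09928580891384164
```

>>> move_arm(
  xyz=[
    [0,0,0.001],
    [0,0,0.001],
    [0,0,0.001],
    [0,0,0.001],
    [0,0,0.001],
  ],
  delta_rot=[
    [0,0,0],
    [0,0,0],
    [0,0,0],
    [0,0,0],
    [0,0,0],
  ],
  claw=0.58,
)

```text
time_s: 10.85
tcp_pos: [0.4552, -0.3549, 0.0063]
tcp_rot: [1.0, 0.027, -0.0, -0.0]
wrist_force: [0.5, -0.5, -2.3]
width: 0.577
```

>>> move_arm(
  xyz=[
    [0,0,0],
    [0,0,0],
    [0,0,0],
    [0,0,0],
    [0,0,0],
  ],
  delta_rot=[
    [0,0,0],
    [0,0,0],
    [0,0,0],
    [0,0,0],
    [0,0,0],
  ],
  claw=0.65,
)

```text
time_s: 11.35
tcp_pos: [0.4552, -0.3552, 0.0063]
tcp_rot: [1.0, 0.026, -0.0, -0.0]
wrist_force: [0.3, -0.0, -1.5]
width: 0.655
```

```bash
python3 - <<'E'
from wr import *
s,d=wristcam("w12"); show(s); cv2.imwrite("pics/w12.png",d["img"])
c=read_camera("top"); np.savez("top12.npz",**c); crop(c["img"],165,105,405,255,3.3,"pics/top12.png")
E
```

```text
t 11.35 tcp [ 0.4552 -0.3552  0.0063] toolx ang 3.03 tooly ang -86.97 zz [-0.  0. -1.] q [-0.663  0.529 -0.356  0.686  0.     2.426] F [ 0.32 -0.05 -1.5 ] w 0.655
```

View pics/top12.png

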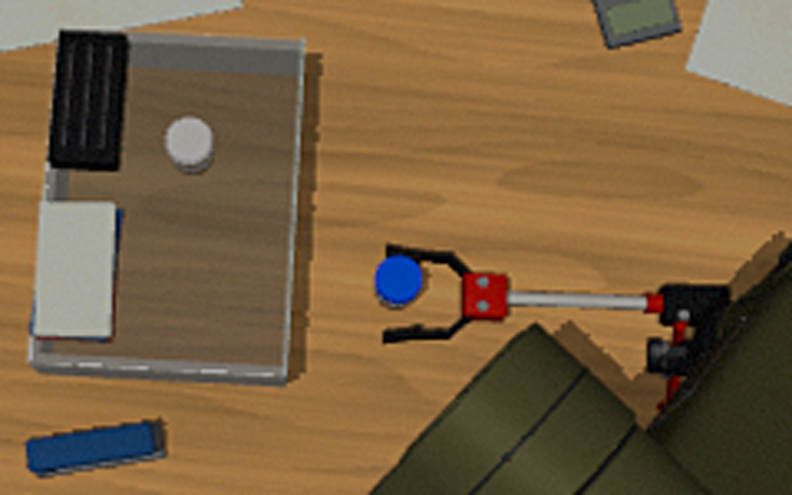

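View pics/w12.png

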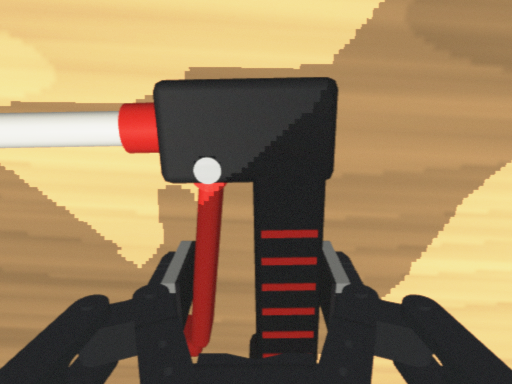

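>>> move_arm(
  xyz=[
    [0,0,0.001],
    [0,0,0.001],
    [0,0,0.001],
    [0,0,0.001],
    [0,0,0.001],
    [0,0,0.001],
    [0,0,0.001],
  ],
  delta_rot=[
    [0,0,0],
    [0,0,0],
    [0,0,0],
    [0,0,0],
    [0,0,0],
    [0,0,0],
    [0,0,0],
  ],
  claw=1.0,
)

```text
time_s: 12.15
tcp_pos: [0.4552, -0.3552, 0.0053]
tcp_rot: [1.0, 0.026, 0.0, 0.0]
wrist_force: [-0.2, 0.5, -0.2]
width: 1.0
```

```bash
python3 - <<'E'
from wr import *
s,d=wristcam("w13"); show(s); cv2.imwrite("pics/w13.png",d["img"])
c=read_camera("top"); np.savez("top13.npz",**c); crop(c["img"],265,155,405,255,5.7,"pics/top13.png")
E
```

```text
t 12.15 tcp [ 0.4552 -0.3552  0.0053] toolx ang 3.03 tooly ang -86.97 zz [ 0. -0. -1.] q [-0.663  0.53  -0.357  0.683 -0.     2.426] F [-0.15  0.5  -0.22] w 1.0
```

View pics/top13.png

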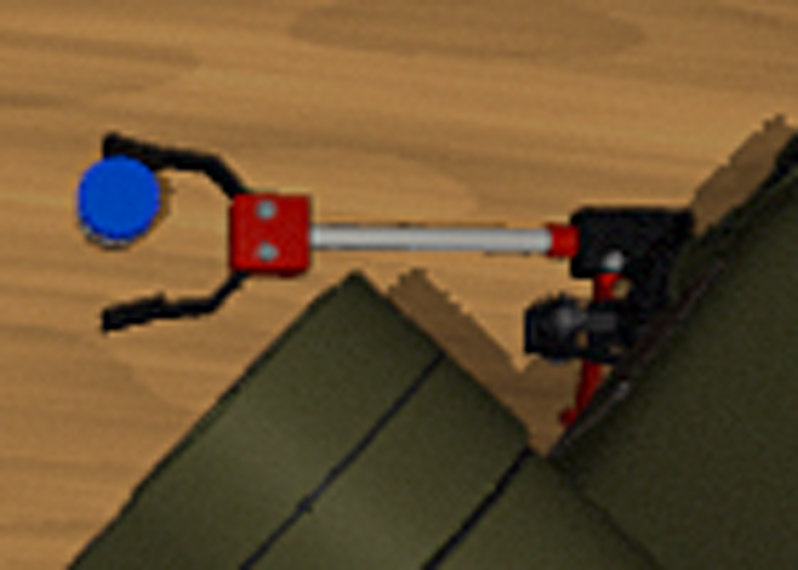

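View pics/w13.png

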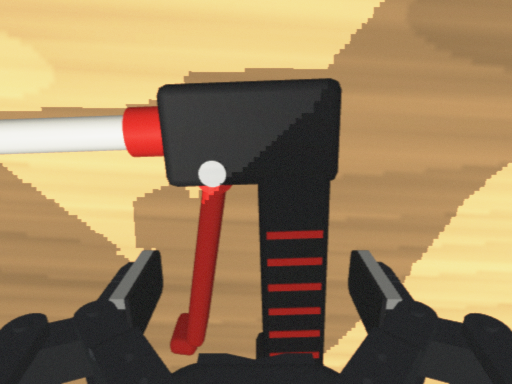

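```bash
python3 - <<'E'
from h import *
c=np.load("top13.npz");i=c["img"];x0,y0=265,155
im=i[y0:y0+60,x0:x0+40].astype(int);m=(im[...,0]-im[...,2]>60)&(im[...,0]>100)
u=np.argwhere(m).mean(0)[::-1]+[x0,y0]
from scipy.optimize import least_squares
def model(x,y):
    P=np.array([proj(c,(x+.022*np.cos(t),y+.022*np.sin(t),z)) for t in np.linspace(0,6.283,40) for z in(.044,.062)],np.float32)
    M=cv2.moments(cv2.convexHull(P)); return np.array([M["m10"]/M["m00"],M["m01"]/M["m00"]])
p=least_squares(lambda q:model(*q)-u,[.5,-.05]).x; print("jar",p)
s=6
a=cv2.resize(i[160:225,270:330],None,fx=10,fy=8.9,interpolation=cv2.INTER_CUBIC)
a=cv2.resize(i[160:220,270:340],None,fx=10,fy=10,interpolation=cv2.INTER_CUBIC)
for z,col in((0.003,(0,255,0)),(.029,(0,255,255)),(.062,(255,255,0))):
    r=.022 if z>.044 else .021
    P=np.array([(proj(c,(p[0]+r*np.cos(t),p[1]+r*np.sin(t),z))-[270,160]+.5)*10 for t in np.linspace(0,6.283,60)],int)
    cv2.polylines(a,[P],True,col,1)
cv2.imwrite("pics/j13.png",a)
E
```

```text
jar [ 0.50302869 -0.05765017]
```

View pics/j13.png

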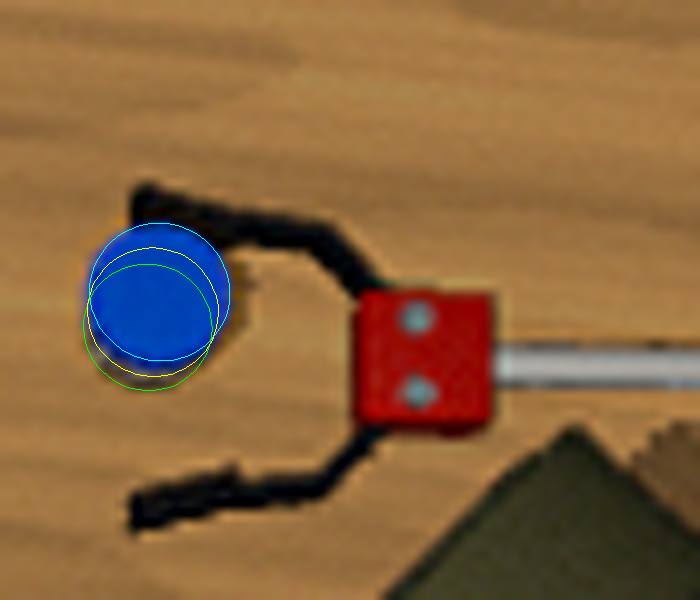

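The jar stands free, but the +x jaw is only about 3 mm from it (jaw inner edge at y≈235, body edge at y≈248). I'll regrip lightly with the jaws open, shift the reacher 10 mm sideways and let go again.

>>> move_arm(
  xyz=[
    [0,0,-0.001],
    [0,0,-0.001],
    [0,0,-0.001],
    [0,0,-0.001],
    [0,0,-0.001],
    [0.003,0,-0.001],
    [0.006,0,-0.001],
    [0.009,0,-0.001],
    [0.01,0,-0.001],
    [0.01,0,-0.001],
    [0.01,0,-0.001],
  ],
  delta_rot=[
    [0,0,0],
    [0,0,0],
    [0,0,0],
    [0,0,0],
    [0,0,0],
    [0,0,0],
    [0,0,0],
    [0,0,0],
    [0,0,0],
    [0,0,0],
    [0,0,0],
  ],
  claw=0.655,
)

```text
time_s: 13.35
tcp_pos: [0.4635, -0.3547, 0.0067]
tcp_rot: [1.0, 0.026, -0.002, 0.0]
wrist_force: [-5.5, -2.1, 8.3]
width: 0.657
```

```bash
cat > jj.py <<'E'
import sys
from wr import *
tag=sys.argv[1]
s=get_state(); show(s)
c=read_camera("top"); np.savez(tag+".npz",**c); i=c["img"]; x0,y0=265,155
im=i[y0:y0+60,x0:x0+40].astype(int);m=(im[...,0]-im[...,2]>60)&(im[...,0]>100)
u=np.argwhere(m).mean(0)[::-1]+[x0,y0]
from scipy.optimize import least_squares
def model(x,y):
    P=np.array([proj(c,(x+.022*np.cos(t),y+.022*np.sin(t),z)) for t in np.linspace(0,6.283,40) for z in(.044,.062)],np.float32)
    M=cv2.moments(cv2.convexHull(P)); return np.array([M["m10"]/M["m00"],M["m01"]/M["m00"]])
p=least_squares(lambda q:model(*q)-u,[.5,-.05]).x; print("jar",p)
a=cv2.resize(i[160:220,270:340],None,fx=10,fy=10,interpolation=cv2.INTER_CUBIC)
P=np.array([(proj(c,(p[0]+.021*np.cos(t),p[1]+.021*np.sin(t),.029))-[270,160]+.5)*10 for t in np.linspace(0,6.283,60)],int)
cv2.polylines(a,[P],True,(0,255,255),1)
cv2.imwrite(f"pics/{tag}.png",a)
E
python3 jj.py top14
```

```text
t 13.35 tcp [ 0.4635 -0.3547  0.0067] toolx ang 2.99 tooly ang -87.01 zz [-0.003 -0.    -1.   ] q [-6.520e-01  5.380e-01 -3.370e-01  6.980e-01 -2.000e-03  2.437e+00] F [-5.55 -2.15  8.29] w 0.657
jar [ 0.50302869 -0.05765017]
```

View pics/top14.png

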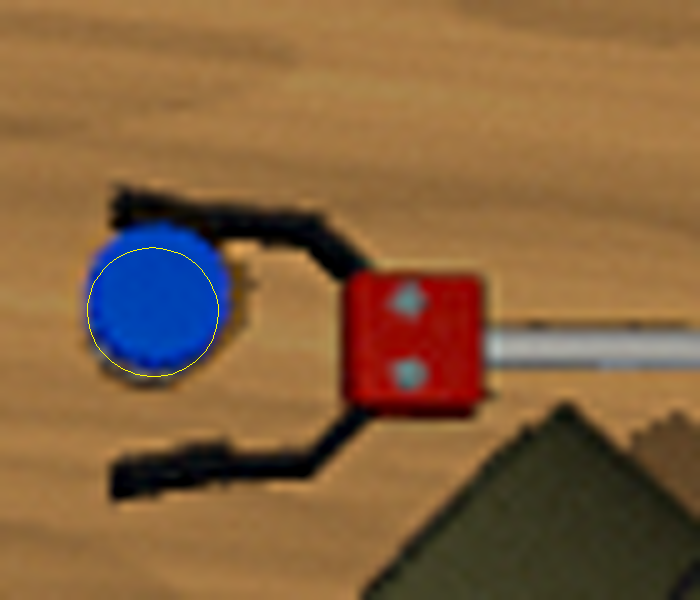

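>>> move_arm(
  xyz=[
    [0,0,-0.001],
    [0,0,-0.002],
    [0.002,0,-0.002],
    [0.004,0,-0.002],
    [0.006,0,-0.002],
    [0.008,0,-0.002],
    [0.008,0,-0.002],
    [0.008,0,-0.002],
  ],
  delta_rot=[
    [0,0,0],
    [0,0,0],
    [0,0,0],
    [0,0,0],
    [0,0,0],
    [0,0,0],
    [0,0,0],
    [0,0,0],
  ],
)

```text
time_s: 14.2
tcp_pos: [0.4734, -0.3541, 0.0082]
tcp_rot: [1.0, 0.026, 0.0, -0.0]
wrist_force: [-0.7, -0.5, -0.5]
width: 0.656
```

```bash
python3 jj.py top15; python3 - <<'E'
from wr import *
s,d=wristcam("w15"); cv2.imwrite("pics/w15.png",d["img"])
E
```

```text
t 14.2 tcp [ 0.4734 -0.3541  0.0082] toolx ang 3.03 tooly ang -86.97 zz [ 0.  0. -1.] q [-0.642  0.545 -0.317  0.708  0.     2.446] F [-0.73 -0.46 -0.52] w 0.656
jar [ 0.5027592  -0.05760984]
```

View pics/top15.png

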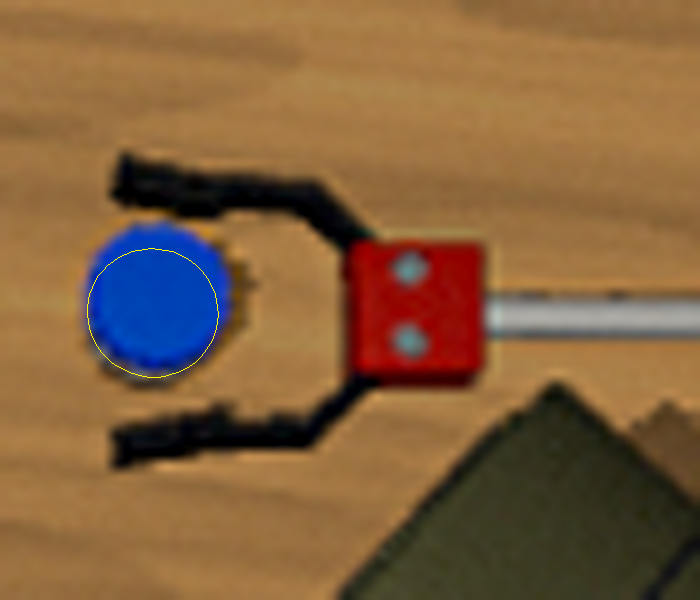

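View pics/w15.png

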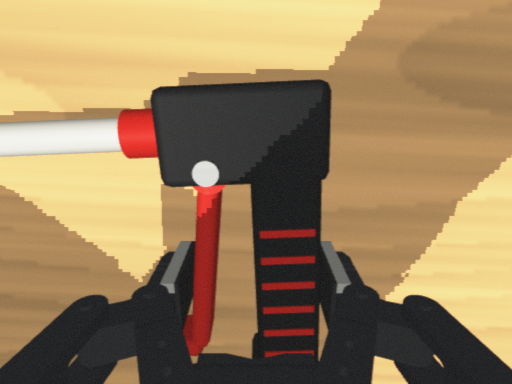

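Now the jar sits well centred, with a gap on both sides, and its position hasn't changed. I lower slightly, open the fingers fully and then lift.

>>> move_arm(
  xyz=[
    [0,0,0.001],
    [0,0,0.001],
    [0,0,0.001],
    [0,0,0.001],
    [0,0,0.001],
    [0,0,0.001],
    [0,0,0.001],
  ],
  delta_rot=[
    [0,0,0],
    [0,0,0],
    [0,0,0],
    [0,0,0],
    [0,0,0],
    [0,0,0],
    [0,0,0],
  ],
  claw=1.0,
)

```text
time_s: 15.0
tcp_pos: [0.4732, -0.3543, 0.0073]
tcp_rot: [1.0, 0.026, 0.0, 0.0]
wrist_force: [0.5, 0.3, 0.4]
width: 1.0
```

```bash
python3 jj.py top16; python3 - <<'E'
from wr import *
s,d=wristcam("w16"); cv2.imwrite("pics/w16.png",d["img"])
E
```

```text
t 15.0 tcp [ 0.4732 -0.3543  0.0073] toolx ang 3.03 tooly ang -86.97 zz [ 0. -0. -1.] q [-0.643  0.546 -0.318  0.706 -0.     2.446] F [0.54 0.28 0.38] w 1.0
jar [ 0.5027592  -0.05760984]
```

View pics/top16.png

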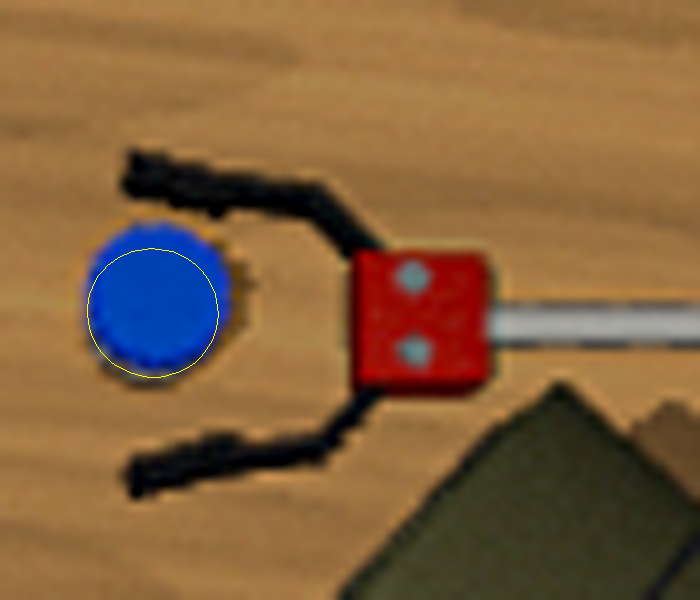

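View pics/w16.png

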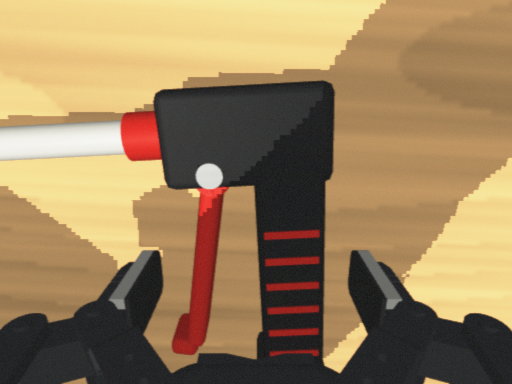

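The fingers have clear gaps to trigger and grip, and both jaws are clear of the jar. I lift straight up.

>>> move_arm(
  xyz=[
    [0,0,-0.008],
    [0,0,-0.025],
    [0,0,-0.05],
    [0,0,-0.08],
    [0,0,-0.115],
    [0,0,-0.15],
    [0,0,-0.18],
    [0,0,-0.2],
    [0,0,-0.2],
    [0,0,-0.2],
  ],
  delta_rot=[
    [0,0,0],
    [0,0,0],
    [0,0,0],
    [0,0,0],
    [0,0,0],
    [0,0,0],
    [0,0,0],
    [0,0,0],
    [0,0,0],
    [0,0,0],
  ],
)

```text
time_s: 16.1
tcp_pos: [0.4733, -0.3543, 0.2077]
tcp_rot: [1.0, 0.026, 0.0, 0.0]
wrist_force: [-0.7, 0.4, -0.2]
width: 0.998
```

```bash
python3 jj.py top17; python3 - <<'E'
from wr import *
s,d=wristcam("w17"); cv2.imwrite("pics/w17.png",d["img"])
c=read_camera("side"); cv2.imwrite("pics/side17.png",c["img"])
E
```

```text
t 16.1 tcp [ 0.4733 -0.3543  0.2077] toolx ang 3.03 tooly ang -86.97 zz [ 0.001 -0.001 -1.   ] q [-0.643  0.383 -0.019  1.168  0.     2.446] F [-0.66  0.45 -0.25] w 0.998
jar [ 0.5027592  -0.05760984]
```

View pics/side17.png

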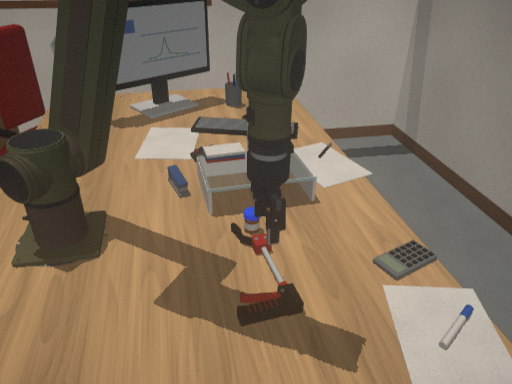

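View pics/w17.png

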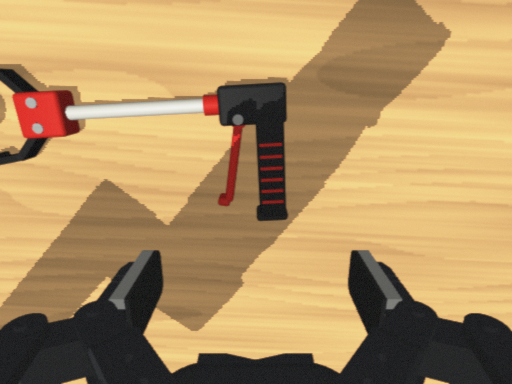

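View pics/top17.png

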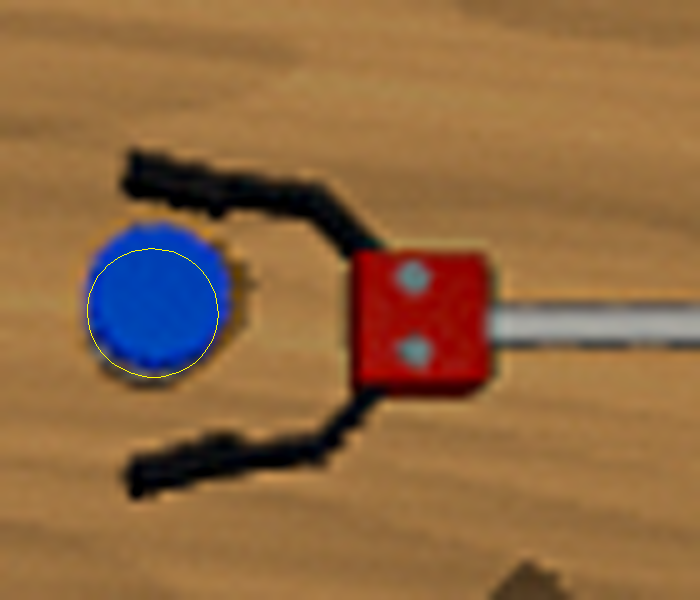

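The jar is upright and free between the open jaws, the reacher lies flat, and the gripper is well clear. One last check on the bystanders, then I hand in.

```bash
python3 - <<'E'
import numpy as np,cv2
from rig import *
a=np.load("top0.npz")["img"];b=read_camera("top")["img"]
for n,(x0,y0,x1,y1) in dict(white=(208,135,238,165),mouse=(120,180,150,220),bottle=(115,115,155,155),stapler=(168,228,220,252)).items():
    d=cv2.phaseCorrelate(*[cv2.cvtColor(i[y0:y1,x0:x1],cv2.COLOR_BGR2GRAY).astype(np.float32) for i in(a,b)]); print(n,d, np.abs(a[y0:y1,x0:x1].astype(int)-b[y0:y1,x0:x1]).mean())
s=get_state();print(s["time_s"],np.abs(s["joint_vel"]).max(),s["wrist_force"])
finish_job()
E
```

```text
white ((-0.002009596050468687, -0.14279782975250477), 0.9812484023306105) 7.402592592592592
mouse ((-0.007395356859701607, 0.040649762219818086), 1.0045629182457925) 6.6433333333333335
bottle ((0.026704042004794815, 0.06456046846057006), 0.9834812968969345) 7.665625
stapler ((0.026708171864857633, 0.038959590122155774), 1.0253369594797677) 7.161591880341881
16.3 0.005016144993130963 [-0.0966505  -0.25182488  0.03148212]
the job is handed in; nothing more can be done
```

The blue-capped jar is out from under the stand and free, and the job is handed in at 16.3 s (no verdict is reported). I slid the reacher's open jaws round the jar, squeezed the trigger, and drew the jar out upright in the closed jaws. I then let go and lifted the gripper clear.

- **Jar:** the top camera put its centre at (0.503, -0.058) m, about 10 cm in front of the stand's front edge. It looked upright and had not moved since release.
- **Grip on the jar:** I had no reading of the jaw force on the jar. I judged it held because the fingers stalled at 46 mm and the jar moved with the jaws.
- **Reacher:** it lies flat with the trigger released and both jaws clear of the jar. After the first release the left jaw sat only about 3 mm from the jar. I took hold again lightly, moved the reacher about 18 mm sideways, and let go a second time.
- **Bystanders:** the white-capped jar, mouse, bottle and stapler shifted less than 0.15 pixel (under 1 mm) from the first picture.
- **Measurements that disagreed:** the wrist and top cameras differed by about 4 mm on the shaft line, which was within the jaw clearance. The side-camera estimate for the white jar was 15 mm off, from a badly cropped patch, so I used the top view.

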